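# Hold a spring clip gaping over a plan card

## Task

Squeeze open the spring clip that sits on the wall of the parts tray, lift it off, and bring it over the taller of the two standing plan cards so that its wide-open jaws straddle the middle of the card's top edge, one jaw well down on each side and the clip touching nothing but the gripper. Finish there, still holding the clip squeezed fully open so that another sheet can be slipped in; do not let it close or let go. Do not shift the card stands, the wheel or the beam.

Things in the scene. Friction and masses are not known exactly. Their poses are not given: they have to be found in the camera images.
- clip_pivot (a point): Dark steel spring clip, 50 mm wide, about 50 g, jaws down: middle of its hinge barrel (diameter 10, length 54 mm), resting on the tray wall, 75 mm above the table at the start. y along the barrel and the wall, x the way the handles are squeezed, z up. Two handle plates rise in a V to 46 mm above it. Frame fixed to the +x half: as the clip opens x and z tip about y by half the joint value
- clip_jaw (a joint): Opening of the clip, rad: near 0 gripping the tray wall, -0.13 shut, 0.51 fully open at its stop (21 mm between jaw tips). Opens when the handles are pinched on their outer faces, about 26 mm above the barrel: there 38 mm apart at the start (48 mm at the tops), 20 mm and parallel when open. The spring pushes back 5 to 7 N per finger; 25 N of grip holds it at the stop
- tip_a (a point): Middle of the tip of the clip's +x jaw, on the inner face of a rounded lip 4 mm thick and 50 mm long, 34 mm below the barrel's middle (32 mm when fully open)
- tip_b (a point): Middle of the tip of the clip's -x jaw, likewise
- tray: Low white open tray of construction parts, 180 x 240 mm and 70 mm high, walls 4 mm, fixed. Origin at the centre of its underside; the clip sits on its near (-x) wall, which runs along the tray's y, anywhere within 60 mm of its middle. The parts in it stay below 45 mm
- tall_edge (a point): Middle of the top edge of the tall plan card, 150 mm above the table. The card is a stiff board 3 mm thick (x) and 90 mm wide (y), upright (z up) in a wooden base 70 x 110 x 20 mm centred below it; card and base are one loose thing of about 0.8 kg
- short_edge (a point): Middle of the top edge of the short plan card, 100 mm above the table; otherwise like the tall one, with the same base; leave it alone
- wheel_mid (a point): Centre of a loose toy-vehicle wheel lying flat, diameter 56 mm, 22 mm high; leave it alone
- beam_mid (a point): Centre of a loose grey construction beam lying flat, 30 x 100 mm (y), 30 mm high; leave it alone

How it is judged (in metres and radians):
On the way:
1. the clip is squeezed open and lifted clear of the tray (value of joint clip_jaw above 0.3 rad and height (world z) of clip_pivot above 0.115 m and contact force between clip and tray below 0.1 N and contact force between the fingers and clip above 1 N), for 0.2 s.
At the end, for the whole second after the job is handed in: Gripper squeezes the clip (over 2 N), hinge above 0.36 rad; a jaw tip on each side of the tall card, 6 mm or more below its top edge, barrel above it, within 25 mm of its middle and 0.25 rad in line; clip and fingers touch neither card nor stand; card upright; clip still (under 30 mm/s) (value of joint clip_jaw above 0.36 rad and ((x of tip_a in the frame of tall_edge above 0.002 m and x of tip_b in the frame of tall_edge below -0.002 m) or (x of tip_b in the frame of tall_edge above 0.002 m and x of tip_a in the frame of tall_edge below -0.002 m)) and z of each of tip_a, tip_b in the frame of tall_edge below -0.006 m and z of clip_pivot in the frame of tall_edge above 0.004 m and y of clip_pivot in the frame of tall_edge between -0.025 and 0.025 m and angle between the y axis of clip_pivot and the y axis of tall_edge, either way round below 0.25 rad and contact force between each of clip, the fingers and tall below 0.1 N and contact force between the fingers and clip above 2 N and linear speed of clip below 0.03 m/s and angle between tall_edge's own z axis and vertical below 0.1 rad); the arm keeps its last pose, push and grip.
It fails at once if a card stand was shifted by over 15 mm (distance of any of tall_edge, short_edge from where it was at the start of the episode above 0.015 m).
It fails at once if the wheel or the beam was shifted by over 15 mm (distance of any of wheel_mid, beam_mid from where it was at the start of the episode above 0.015 m).
It also fails if it takes over 45 s, if anything falls off the work surface, if the arm or the gripper's body presses on something with over 40 N, if the wrist force passes 120 N, or if a joint passes its speed limit or range.

## Robot

A 7-joint arm with a two-finger parallel gripper is mounted at the origin on the work surface. World frame = base frame: x ahead of the robot, y to its left, z up, the work surface at z = 0. Lengths are in m, angles in degrees, forces in N, time in s.
With the tool pointing down it reaches from about 0.425 to 0.875 m from the base axis. Payload 4.7 kg.
Tool frame: the origin (TCP) lies on the centre line of the jaws, within the pads' length; the fingertips stand ahead of it and the grasp point (between the pads) lies 2 mm behind it (env.tip_reach is the x of the fingertips in the tool frame, in m); x points along the fingers, z is the direction in which the jaws open and shut, and the axes are right-handed (so a half turn about x gives the same grasp; the last joint's range is limited). The gripper opens to 87 mm and grips with 3 to 60 N. Pads are 19 mm wide; open, the fingers measure 117 mm over their backs; the gripper's body (75 mm by 190 mm) begins 51 mm behind the grasp point.
Start: joints at [-71.786, 18.392, -4.016, 83.108, 1.295, 78.541, -3.26], TCP at [0.194, 0.62, 0.24] pointing down, gripper open.
Joint ranges: [-163.93, 163.93], [-17.29, 119.83], [-79.2, 71.16], [3.27, 140.29], [-89.18, 269.18], [5.43, 117.66], [-154.24, 154.24]. Speed limits (degrees/s): [147.25, 147.25, 180, 180, 180, 180, 180].

## Interface

Orientations are given as [roll, pitch, yaw] about the fixed x, y, z axes, in that order (R = Rz(yaw) Ry(pitch) Rx(roll)).
In Python, from cell import telemetry, optics, env, models gives the robot as it stands.
- The arm moves only by the shell command python3 -m pendant 'ROWS' [FORCE]. ROWS is JSON, a list of rows, each a list of 3 entries, a list of its own where there are three numbers: the finger opening in mm, from 0 to 87, then the shift along the tool's x, y, z in mm, then the turn, a rotation vector about the tool's x, y, z in rad. A call has 1 to 10 rows; each row is the pose to reach, as a shift and turn from the pose commanded when the call began, along the tool's axes at that moment; what a row does not reach only later rows make up. A row lasts 1/12 s, in which the tool goes at most 41.7 mm and 7.16 degrees, less where a joint would pass 70% of its speed; a pose out of reach is approached as far as the arm can. A call with a gripper value outside its range is refused whole. The fingers move at their own pace and stop on an object; FORCE is the grip in N (left out, the last holds). Time passes only in rows, so rows that repeat a pose let the fingers close. It gives the time, the measured TCP pose, the force and the opening at its end, in the units of the state.
- telemetry.get_obs(): the state, without advancing time (a new reading comes with each control period).
- optics.read_camera(name): name is "side" or "top" or "wrist"; returns a dict with "image" (480x640x3 uint8, blue, green, red), "range_z" (480x640 float32, m along the optical axis (not along the pixel's ray), 0 where there is no reading), "fx", "fy", "cx", "cy" (pixels), "cam_to_world" (4x4, takes a point from camera to world coordinates). Camera axes: x right, y up, looking along -z (the intrinsics and any distortion apply to the point x, -y, -z); pixel columns grow to the right and rows downward; lengths in m; the calibration is good to about 2 mm. A picture is of the moment at which its call begins.
- env.sign_off(): hands the job in, once; it reports no verdict.
Trained networks look in the newest picture that a camera, given by its name, has taken for a name from the list of things; names that differ only in an ending like _2 or _b are one class to them, and where a whole thing is asked for, a point or a joint stands for the part that bears it (a point fixed in the world has none). Each returns a list of dicts, best first, with "confidence" (0 to 1); they miss things now and then, are a little off and sometimes report something else, mostly with a low value. They report only what shows in the picture. A call takes as long as a camera call.
- models.masks_of(camera, label): "pixels" (480x640 bool, what is visible of it) and "extent" ([left, top, right, bottom] as shares, 0 to 1, of the picture: columns of its width, rows of its height, round what is visible of it).
- models.landmark_of(camera, label): "centre" ([row, column] as shares, 0 to 1, of the picture: columns of its width, rows of its height: a listed point, or the origin of a listed thing).
The state is a dict: "time_s": time; "qpos": joint angles; "joint_velocities": joint speeds; "effort": joint torques, N m; "tool_pos": TCP position; "tool_rot": TCP orientation; "force": force on the tool from outside, world axes, zero at the start; "wrist_torque": the same for the moment, N m; "grip_width": finger opening in m.
Only numpy, scipy, OpenCV 4.12 (cv2) and the standard library are available. Lean on these libraries where they do the work, as an engineer would, in place of code of your own. Each camera call takes 0.05 s, during which the arm holds its last target.

## Working session

There is one attempt and no reset: what is moved stays moved. The work goes in short steps, Python scripts to look and compute and a shell command to move; the robot and the scene stay as the last step left them, time stands still between calls to the robot, and variables do not carry over. Pictures are saved under pics/ and viewed, and the job is handed in when it is done.

```bash
ls; mkdir -p pics; python3 - <<'E'
from cell import telemetry, optics, env, models
import cv2, numpy as np
print(telemetry.get_obs(), env.tip_reach)
for c in ["side","top","wrist"]:
    d=optics.read_camera(c); cv2.imwrite(f"pics/{c}0.png",d["image"])
    print(c,d["fx"],d["fy"],d["cx"],d["cy"],d["cam_to_world"].round(3).tolist(),[k for k in d])
    for l in ["clip_pivot","tip_a","tip_b","tray","tall_edge","short_edge","wheel_mid","beam_mid"]:
        try: print(c,l,[(round(r["confidence"],2),(np.array(r["centre"])*[480,640]).round(1).tolist()) for r in models.landmark_of(c,l)][:3])
        except Exception as e: print(c,l,e)
E
```

```text
pics
{'time_s': 0.0, 'qpos': array([-71.78524281,  18.4410802 ,  -4.0139352 ,  83.17684788,
         1.29594582,  78.54205281,  -3.25914632]), 'joint_velocities': array([ 0.14764256, -0.10054214,  0.1074827 , -0.03602521, -0.06622963,
        0.02548681,  0.00920994]), 'effort': array([ 3.58279021e-04, -4.91298687e+01, -4.03822605e-01, -3.12518513e+01,
       -6.39984920e-02,  4.37914033e-02,  1.79502413e-04]), 'tool_pos': array([0.19435795, 0.61969093, 0.23842134]), 'tool_rot': array([-176.33961445,   89.88507909, -103.74505108]), 'force': array([-0.08444503, -0.5313363 , -0.10051871]), 'wrist_torque': array([-0.02038069,  0.01348779,  0.04976641]), 'grip_width': 0.08698578293043831} 0.017
side 585.9862648073298 585.9862648073298 326.1104963237462 228.49784052378928 [[0.898, 0.228, -0.376, 0.15], [-0.439, 0.433, -0.787, -0.911], [-0.017, 0.872, 0.489, 0.666], [0.0, 0.0, 0.0, 1.0]] ['image', 'range_z', 'fx', 'fy', 'cx', 'cy', 'cam_to_world']
side clip_pivot [(0.71, [206.6, 242.3])]
side tip_a [(0.96, [220.0, 241.5]), (0.64, [223.4, 243.4])]
side tip_b [(0.96, [220.0, 241.5]), (0.64, 
[... 608 characters left out ...]
8, [303.7, 179.3]), (0.38, [257.3, 181.6])]
top tray [(0.78, [259.3, 178.3]), (0.36, [304.4, 180.5])]
top tall_edge [(0.67, [243.1, 496.9])]
top short_edge [(0.65, [263.8, 360.0]), (0.21, [345.1, 299.0])]
top wheel_mid [(0.56, [346.8, 299.5])]
top beam_mid [(0.6, [161.3, 409.2]), (0.47, [258.9, 179.4])]
wrist 416.97508953032434 416.97508953032434 318.24335903309355 236.91779607114285 [[0.3, -0.92, -0.254, 0.125], [0.954, 0.289, 0.079, 0.642], [0.001, -0.266, 0.964, 0.387], [0.0, 0.0, 0.0, 1.0]] ['image', 'range_z', 'fx', 'fy', 'cx', 'cy', 'cam_to_world']
wrist clip_pivot []
wrist tip_a []
wrist tip_b []
wrist tray []
wrist tall_edge []
wrist short_edge []
wrist wheel_mid []
wrist beam_mid []
```

View pics/top0.png

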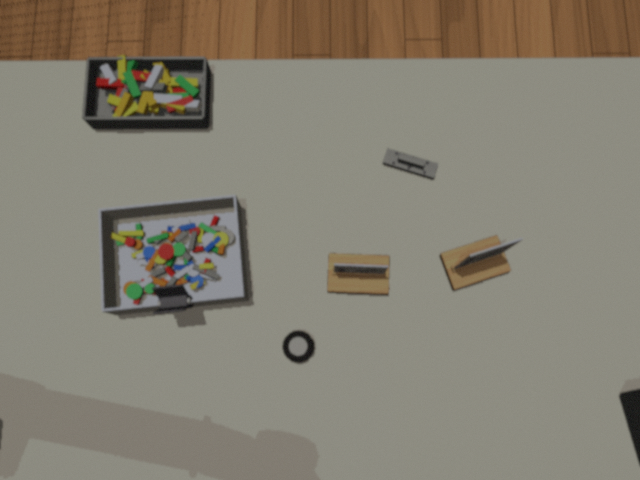

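View pics/side0.png

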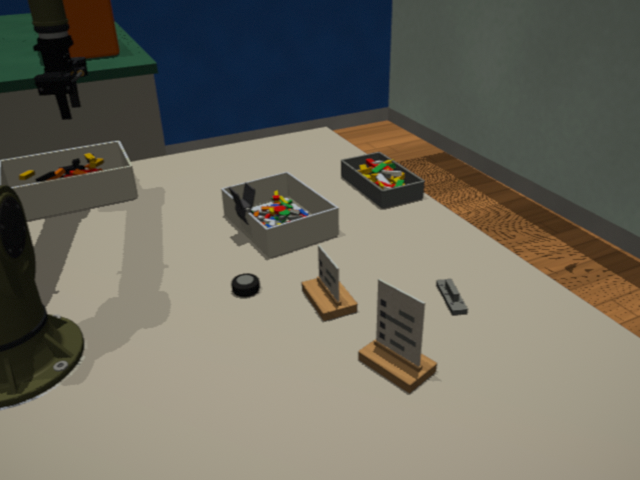

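The top view shows the clip on the tray's near wall at about (172,298) px. The tall card is near (485,255), the short one near (360,270), the wheel at (299,347) and the beam at (410,163). Next I'll measure with depth.

```bash
cat > h.py <<'E'
from cell import telemetry, optics, env, models
import cv2, numpy as np
np.set_printoptions(precision=4,suppress=True)
def cloud(d,m=None):
    z=d["range_z"]; v,u=np.nonzero((z>0)&(m if m is not None else True))
    zz=z[v,u]; p=np.c_[(u-d["cx"])/d["fx"]*zz,-(v-d["cy"])/d["fy"]*zz,-zz]
    T=d["cam_to_world"]; return p@T[:3,:3].T+T[:3,3],u,v
def proj(d,P):
    T=d["cam_to_world"];p=(np.atleast_2d(P)-T[:3,3])@T[:3,:3]
    return np.c_[d["cx"]+d["fx"]*p[:,0]/-p[:,2], d["cy"]-d["fy"]*p[:,1]/-p[:,2]]
def line(P):
    c=P.mean(0);w=np.linalg.svd(P-c)[2][0]; return c,w,(P-c)@w
E
python3 - <<'E'
from h import *
for c in ["side","top"]:
    d=optics.read_camera(c)
    for l in ["clip_pivot","tall_edge","tray","short_edge"]:
        for r in models.masks_of(c,l)[:2]:
            P,u,v=cloud(d,r["pixels"]); 
            if len(P)<5: continue
            print(c,l,round(r["confidence"],2),len(P),"px",u.min(),u.max(),v.min(),v.max(),"pct1/50/99",np.percentile(P,[2,50,98],axis=0).ravel())
            zt=np.percentile(P[:,2],99)
            print("   zmax",P[:,2].max())
            Q=P[P[:,2]>zt-0.012]
            if len(Q)>4:
                c2,w,s=line(Q); print("   top pts",len(Q),c2,"dir",w,"ext",s.min(),s.max(),"midext",c2+w*(s.min()+s.max())/2)
E
```

```text
side clip_pivot 0.78 597 px 229 256 183 222 pct1/50/99 [0.4662 0.1929 0.0344 0.4903 0.2169 0.0848 0.5536 0.348  0.1197]
   zmax 0.12213095630159942
   top pts 107 [0.4906 0.2158 0.1153] dir [-0.9888 -0.1462  0.0288] ext -0.019738684053794378 0.026323332738807204 midext [0.4874 0.2154 0.1154]
side clip_pivot 0.71 5069 px 358 437 279 392 pct1/50/99 [ 0.5194 -0.3611  0.0027  0.5595 -0.3129  0.0478  0.6037 -0.2621  0.1486]
   zmax 0.15220938631817404
   top pts 385 [ 0.5627 -0.3063  0.1452] dir [ 0.3092 -0.951   0.0021] ext -0.04838306039937241 0.04360398768986361 midext [ 0.5619 -0.304   0.1452]
side tall_edge 0.94 4919 px 359 436 281 392 pct1/50/99 [ 0.5206 -0.3616  0.0047  0.5592 -0.3138  0.0491  0.5979 -0.2639  0.1482]
   zmax 0.15188579822403692
   top pts 366 [ 0.5629 -0.3073  0.1448] dir [ 0.3086 -0.9512  0.0098] ext -0.04622285321232541 0.04255651853704983 midext [ 0.5623 -0.3056  0.1448]
side tray 0.92 6133 px 222 338 172 257 pct1/50/99 [0.4759 0.1055 0.0033 0.583  0.2144 0.0327 0.6686 0.3574 0.0709]
   zmax 0.12104198460328663
   top pts 1111 [0.5806 0.2158 0.0668] dir [-0.0154
[... 1179 characters left out ...]
-0.298   0.9546 -0.0035] ext -0.04864248764046898 0.03859576558701628 midext [ 0.5622 -0.3001  0.1465]
top tray 0.57 14561 px 98 247 194 313 pct1/50/99 [ 0.4803  0.1155 -0.0003  0.5829  0.2444  0.019   0.668   0.3571  0.0699]
   zmax 0.11554559924806262
   top pts 1526 [0.581  0.2448 0.067 ] dir [ 0.0957 -0.9954  0.0018] ext -0.1128428215827474 0.12916284607295753 midext [0.5817 0.2367 0.067 ]
top short_edge 0.65 2398 px 327 388 253 294 pct1/50/99 [ 0.5082 -0.1423  0.0128  0.5404 -0.0899  0.0192  0.5769 -0.0381  0.0992]
   zmax 0.10367993616271143
   top pts 160 [ 0.5431 -0.0897  0.0965] dir [0.0459 0.9989 0.0055] ext -0.04453530321251985 0.043805152283962714 midext [ 0.5431 -0.0901  0.0965]
```

```bash
python3 - <<'E'
from h import *
for c in ["side","top"]:
    d=optics.read_camera(c); P,u,v=cloud(d)
    # near wall top
    for nm,(x0,x1,y0,y1) in {"wallL":(.46,.52,.25,.36),"wallR":(.46,.52,.12,.19)}.items():
        m=(P[:,0]>x0)&(P[:,0]<x1)&(P[:,1]>y0)&(P[:,1]<y1)&(P[:,2]>.064)&(P[:,2]<.074)
        if m.sum()>5: print(c,nm,m.sum(),*line(P[m])[:2])
    m=(P[:,0]>.46)&(P[:,0]<.53)&(P[:,1]>.12)&(P[:,1]<.36)&(P[:,2]>.066)&(P[:,2]<.073)
    a=np.polyfit(P[m,1],P[m,0],1); 
    for _ in range(6):
        r=P[m,0]-np.polyval(a,P[m,1]); k=abs(r)<.004; a=np.polyfit(P[m,1][k],P[m,0][k],1)
    print(c,"wall x=a*y+b",a,k.sum(),"yaw deg",-np.degrees(np.arctan(a[0])), "x@.222",np.polyval(a,.222))
    # clip height slices
    for lo,hi in [(.115,.123),(.105,.115),(.095,.105),(.085,.095),(.072,.08)]:
        m=(P[:,0]>.455)&(P[:,0]<.53)&(P[:,1]>.17)&(P[:,1]<.27)&(P[:,2]>lo)&(P[:,2]<hi)
        if m.sum()<5: continue
        w=np.array([np.sin(0.08),0,0]); yy=P[m,1]; xx=P[m,0]
        for s,k in (("near",xx<.489),("far",xx>=.489)):
            if k.sum()>4: print(c,lo,s,k.sum(),"y",np.percentile(yy[k],[3,97]),"x",np.percentile(xx[k],[3,50,97]),"slope",np.polyfit(yy[k],xx[k],1)[0])
d=optics.read_camera("top")["image"][230:340,110:260]; cv2.imwrite("pics/c1.png",cv2.resize(d,None,fx=5,fy=5,interpolation=2))
E
```

```text
side wallL 96 [0.4889 0.3259 0.0685] [-0.4103 -0.912   0.0016]
side wallR 63 [0.4928 0.1554 0.0692] [ 0.0979 -0.9952  0.0084]
side wall x=a*y+b [-0.042   0.4991] 66 yaw deg 2.4041464217017516 x@.222 0.4898173122551381
side 0.115 near 26 y [0.1946 0.2381] x [0.4631 0.4663 0.4698] slope -0.10963709586212192
side 0.115 far 34 y [0.1979 0.2435] x [0.5027 0.5059 0.5102] slope -0.10430950088720774
side 0.105 near 30 y [0.1927 0.2408] x [0.4651 0.4689 0.4735] slope -0.14160825807422464
side 0.105 far 54 y [0.1962 0.2459] x [0.5005 0.5043 0.5087] slope -0.11391866508852057
side 0.095 near 27 y [0.1944 0.2388] x [0.4682 0.4709 0.4754] slope -0.1207188133040025
side 0.095 far 53 y [0.1975 0.2451] x [0.4985 0.5012 0.5063] slope -0.10201936033041806
side 0.085 near 26 y [0.1937 0.2426] x [0.471  0.4742 0.4781] slope -0.12374345780210481
side 0.085 far 54 y [0.1957 0.2453] x [0.4955 0.4989 0.5026] slope -0.09983788383147384
side 0.072 near 31 y [0.1894 0.2363] x [0.4754 0.4809 0.4877] slope -0.21377195324393133
side 0.072 far 16 y [0.1911 0.2265] x [0.4895 0.4942 0.4992] slope 0.07088955408293629
[... 392 characters left out ...]
top 0.105 near 31 y [0.1962 0.245 ] x [0.465  0.4703 0.4722] slope -0.081920241176315
top 0.105 far 78 y [0.2004 0.2483] x [0.5012 0.504  0.5086] slope -0.10042810438408915
top 0.095 near 28 y [0.1968 0.243 ] x [0.4693 0.4729 0.4764] slope -0.09838177269623552
top 0.095 far 90 y [0.2003 0.2478] x [0.4977 0.5011 0.5053] slope -0.10600764933169367
top 0.085 near 28 y [0.1968 0.2455] x [0.4732 0.4752 0.4776] slope -0.07961912604678165
top 0.085 far 73 y [0.2001 0.2453] x [0.4956 0.4987 0.502 ] slope -0.11019353437372711
top 0.072 near 120 y [0.1961 0.2493] x [0.4778 0.4835 0.4886] slope -0.040269782436225296
top 0.072 far 68 y [0.1969 0.247 ] x [0.49   0.4933 0.4987] slope -0.034019331258165475
```

View pics/c1.png

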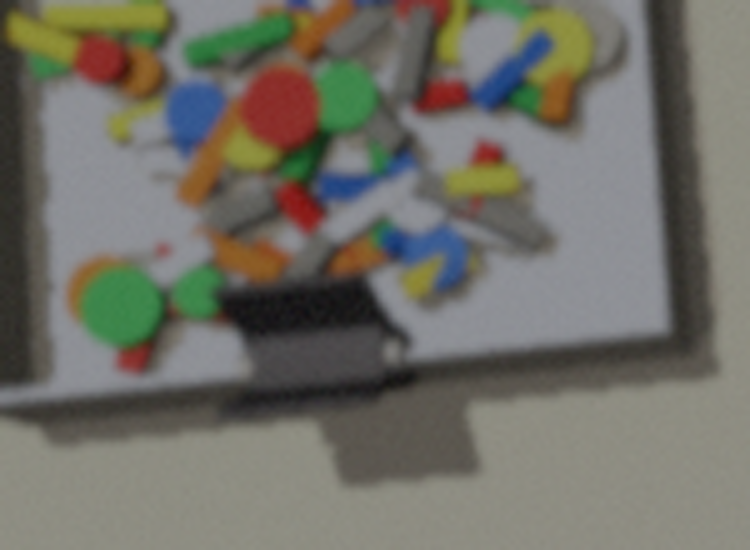

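```bash
cat >> h.py <<'E'
from scipy.spatial.transform import Rotation as Ro
def plan(target,yaw,cmd=None):
    """yaw: direction (deg) of the jaw axis; tool down. prints tool-frame shift mm & turn"""
    o=telemetry.get_obs(); p=np.array(o["tool_pos"]) if cmd is None else np.array(cmd); R=Ro.from_euler("xyz",o["tool_rot"],degrees=True)
    best=None
    for k in (0,180):
        a=np.radians(yaw+k); z=np.array([np.cos(a),np.sin(a),0]); x=np.array([0,0,-1.]); 
        T=Ro.from_matrix(np.c_[x,np.cross(z,x),z]); r=(R.inv()*T).as_rotvec()
        if best is None or np.linalg.norm(r)<np.linalg.norm(best): best=r
    print("t",o["time_s"],"pos",p,"R",R.as_matrix().ravel(),"\nshift mm",R.inv().apply(np.array(target)-p)*1000,"turn",best,"deg",np.degrees(np.linalg.norm(best)),"F",o["force"],"grip",o["grip_width"])
E
python3 -c "
from h import *
plan([.487,.220,.19],5.9)
import cell; print(telemetry.get_obs()['qpos'])"
```

```text
t 2.0 pos [0.1945 0.6202 0.2396] R [ 0.0001 -0.9542  0.2991  0.      0.2991  0.9542 -1.     -0.      0.    ] 
shift mm [  49.5974 -398.8463 -294.3912] turn [1.164  0.0001 0.    ] deg 66.69481443411541 F [0.8432 1.6153 0.4072] grip 0.08689667107865351
[-71.7856  18.3907  -4.0158  83.1089   1.2945  78.5437  -3.2592]
```

```bash
python3 -m pendant '[[87,[0,-35,-26],[0.1,0,0]],[87,[0,-70,-52],[0.2,0,0]],[87,[0,-105,-78],[0.31,0,0]],[87,[0,-140,-103],[0.41,0,0]],[87,[0,-175,-129],[0.51,0,0]],[87,[0,-210,-155],[0.62,0,0]],[87,[0,-245,-181],[0.72,0,0]],[87,[0,-280,-207],[0.82,0,0]],[87,[0,-310,-229],[0.9,0,0]],[87,[0,-330,-243],[0.96,0,0]]]' ; python3 -c "
from h import *
plan([.487,.220,.19],5.9)"
```

```text
time_s: 2.83
tool_pos: [0.4383, 0.2866, 0.2401]
tool_rot: [-3.4, 89.9, 13.9]
force: [0.4, 0.5, -0.4]
grip_width: 0.0869
t 2.8333 pos [0.4383 0.2866 0.2401] R [ 0.0011 -0.2965  0.955   0.0003  0.955   0.2965 -1.     -0.0001  0.0011] 
shift mm [ 50.0953 -78.0041  26.6922] turn [ 0.1981  0.0011 -0.    ] deg 11.34840450096971 F [ 0.3795  0.5024 -0.3895] grip 0.08689606974871689
```

```bash
python3 -m pendant '[[87,[16,-26,9],[0.07,0,0]],[87,[33,-52,18],[0.13,0,0]],[87,[50,-78,27],[0.198,0,0]],[87,[50,-78,27],[0.198,0,0]],[87,[50,-78,27],[0.198,0,0]]]' ; python3 - <<'E'
from h import *
plan([.487,.220,.19],5.9)
for c in ("wrist","side"):
    d=optics.read_camera(c); cv2.imwrite(f"pics/{c}1.png",d["image"])
    P,u,v=cloud(d)
    for lo,hi in [(.115,.125),(.105,.115),(.095,.105),(.085,.095)]:
        m=(P[:,0]>.455)&(P[:,0]<.53)&(P[:,1]>.17)&(P[:,1]<.27)&(P[:,2]>lo)&(P[:,2]<hi)
        yy=P[m,1]; xx=P[m,0]
        for s,k in (("near",xx<.489),("far",xx>=.489)):
            if k.sum()>4: print(c,lo,s,k.sum(),"y",np.percentile(yy[k],[3,97]),"x",np.percentile(xx[k],[3,50,97]),"slope",np.polyfit(yy[k],xx[k],1)[0])
E
```

```text
time_s: 3.25
tool_pos: [0.4862, 0.2214, 0.1887]
tool_rot: [-148.0, 89.9, -142.0]
force: [0.2, 0.6, -0.2]
grip_width: 0.0873
t 3.25 pos [0.4862 0.2214 0.1887] R [-0.0016 -0.1053  0.9944 -0.0012  0.9944  0.1053 -1.     -0.0011 -0.0017] 
shift mm [-1.3248 -1.5101  0.6292] turn [ 0.0025 -0.0017  0.0011] deg 0.18242777729326004 F [ 0.1693  0.6071 -0.2339] grip 0.08725503141646214
wrist 0.115 near 797 y [0.1959 0.2426] x [0.464  0.4677 0.4713] slope -0.10172647688523051
wrist 0.115 far 800 y [0.1997 0.2466] x [0.5032 0.5066 0.5102] slope -0.09848395766345605
wrist 0.105 near 517 y [0.1959 0.2438] x [0.4675 0.471  0.4741] slope -0.10708139018831582
wrist 0.105 far 520 y [0.1994 0.2474] x [0.5003 0.5031 0.5062] slope -0.09382415234562651
wrist 0.095 near 462 y [0.1964 0.2442] x [0.4704 0.4737 0.477 ] slope -0.10889517596305491
wrist 0.095 far 475 y [0.1993 0.2472] x [0.4977 0.5006 0.5037] slope -0.09522003462122684
wrist 0.085 near 410 y [0.1968 0.2445] x [0.4731 0.4764 0.4797] slope -0.10408426131738718
wrist 0.085 far 414 y [0.1986 0.2469] x [0.495  0.4979 0.501 ] slope -0.09325396750649033
side 0.115 near 26 y [0.1948 0.2382] x [0.4639 0.4667 0.4698] slope -0.11323869256043907
side 0.115 far 33 y [0.1984 0.2429] x [0.5032 0.5062 0.51  ] slope -0.10000570470625489
side 0.105 near 31 y [0.1916 0.244 ] x [0.4651 0.469  0.4725] slope -0.11759779427875595
side 0.105 far 54 y [0.1961 0.2461] x [0.5007 0.5041 0.5086] slope -0.102314601731558
side 0.095 near 25 y [0.192  0.2388] x [0.4682 0.4716 0.4756] slope -0.1105590572050093
side 0.095 far 48 y [0.1963 0.2456] x [0.4985 0.5017 0.5059] slope -0.09640247834056768
side 0.085 near 30 y [0.1899 0.2421] x [0.471  0.4741 0.4773] slope -0.10606007138995907
side 0.085 far 57 y [0.1958 0.2469] x [0.4952 0.4989 0.5029] slope -0.09415610145242903
```

View pics/wrist1.png

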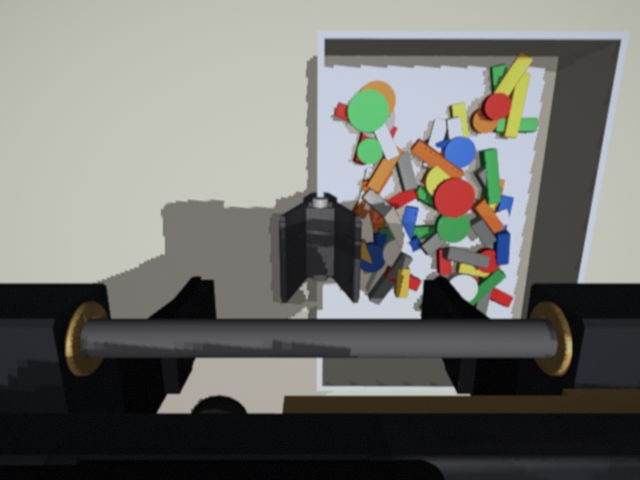

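The wrist view shows the clip's V at about (320,250), parallel to the jaws and centred between them. All three cameras put it at (0.487, 0.221). Descending.

```bash
python3 -m pendant '[[80,[30,0,0.5],[0,0,0]],[70,[60,0,0.5],[0,0,0]],[60,[80,0,0.5],[0,0,0]],[56,[90,0,0.5],[0,0,0]],[56,[90,0,0.5],[0,0,0]],[56,[90,0,0.5],[0,0,0]]]' 30; python3 - <<'E'
from h import *
plan([.487,.221,.099],5.7)
d=optics.read_camera("wrist"); cv2.imwrite("pics/wrist2.png",d["image"])
d=optics.read_camera("side")["image"][130:260,170:350]; cv2.imwrite("pics/side2.png",cv2.resize(d,None,fx=4,fy=4,interpolation=2))
E
```

```text
time_s: 3.85
tool_pos: [0.4866, 0.2247, 0.1004]
tool_rot: [36.6, 89.9, 43.0]
force: [-0.8, 0.4, 0.8]
grip_width: 0.0584
t 3.85 pos [0.4866 0.2247 0.1004] R [ 0.0007 -0.1105  0.9939  0.0007  0.9939  0.1105 -1.      0.0006  0.0008] 
shift mm [ 1.4055 -3.7108 -0.0054] turn [ 0.0113  0.0008 -0.0006] deg 0.6481734781534648 F [-0.7655  0.431   0.8065] grip 0.05842252714499874
```

View pics/wrist2.png

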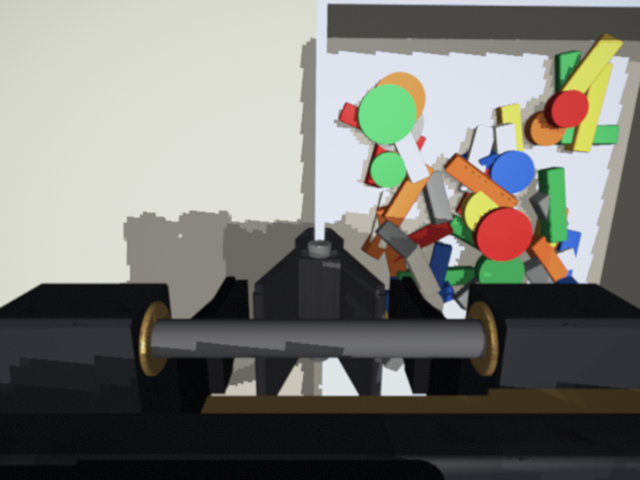

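View pics/side2.png

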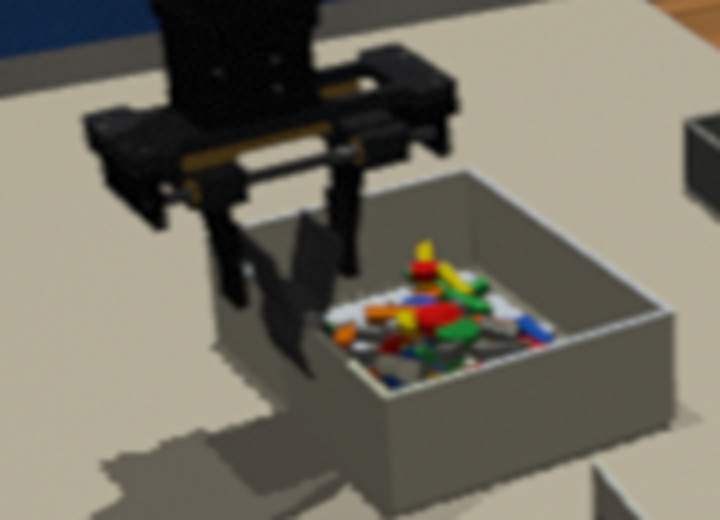

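Each finger stands outside a handle, and the lower pads clear the wall. Squeezing now.

```bash
python3 -m pendant '[[56,[1,-3.5,0.3],[0.005,0,0]],[45,[1,-3.5,0.3],[0.005,0,0]],[35,[1,-3.5,0.3],[0.005,0,0]],[25,[1,-3.5,0.3],[0.005,0,0]],[10,[1,-3.5,0.3],[0.005,0,0]],[10,[1,-3.5,0.3],[0.005,0,0]],[10,[1,-3.5,0.3],[0.005,0,0]],[10,[1,-3.5,0.3],[0.005,0,0]],[10,[1,-3.5,0.3],[0.005,0,0]],[10,[1,-3.5,0.3],[0.005,0,0]]]' 32; python3 - <<'E'
from h import *
plan([.487,.221,.099],5.7)
d=optics.read_camera("wrist"); cv2.imwrite("pics/wrist3.png",d["image"])
d=optics.read_camera("side")["image"][130:260,170:350]; cv2.imwrite("pics/side3.png",cv2.resize(d,None,fx=4,fy=4,interpolation=2))
E
```

```text
time_s: 4.78
tool_pos: [0.4868, 0.2203, 0.1009]
tool_rot: [138.9, 89.9, 144.9]
force: [-6.0, -3.0, 15.6]
grip_width: 0.0197
t 4.7833 pos [0.4868 0.2203 0.1009] R [-0.0013 -0.1038  0.9946  0.0009  0.9946  0.1038 -1.      0.0011 -0.0012] 
shift mm [1.9364 0.6634 0.2873] turn [ 0.0045 -0.0012 -0.0011] deg 0.27564876753125506 F [-5.9757 -2.9946 15.5931] grip 0.019714343413126324
```

View pics/wrist3.png

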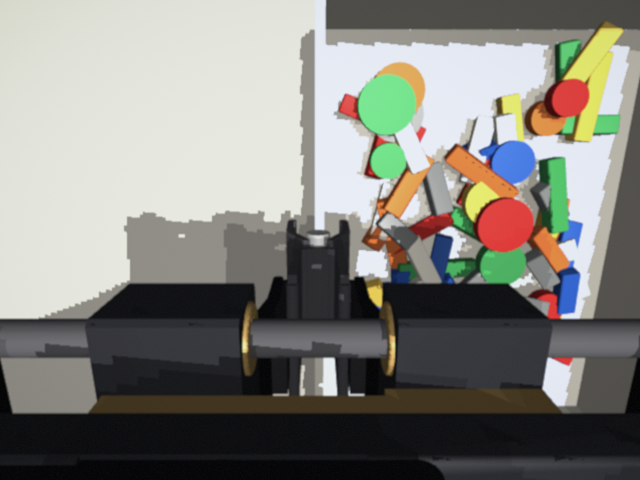

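View pics/side3.png

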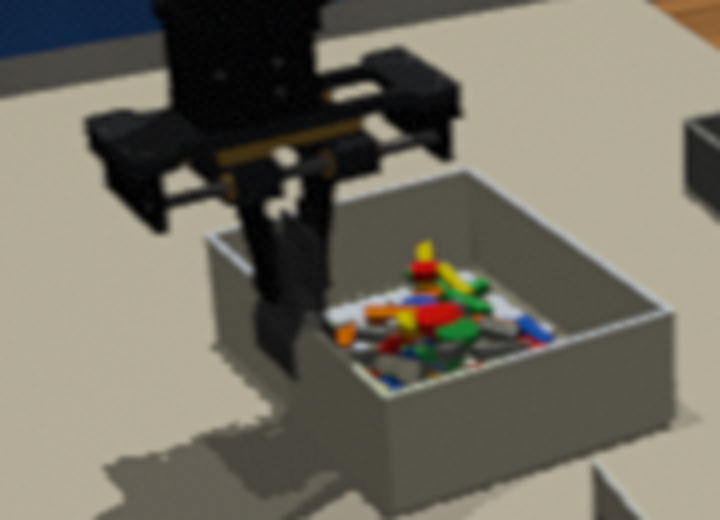

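Opening 19.7 mm with the handles parallel, so it's at the stop. Lifting straight up.

```bash
python3 -m pendant '[[10,[-10,0,0],[0,0,0]],[10,[-25,0,0],[0,0,0]],[10,[-45,0,0],[0,0,0]],[10,[-70,0,0],[0,0,0]],[10,[-95,0,0],[0,0,0]],[10,[-120,0,0],[0,0,0]],[10,[-140,0,0],[0,0,0]],[10,[-140,0,0],[0,0,0]],[10,[-140,0,0],[0,0,0]],[10,[-140,0,0],[0,0,0]]]' 32; python3 - <<'E'
from h import *
d=optics.read_camera("side")
P,u,v=cloud(d); m=(abs(P[:,0]-.487)<.05)&(abs(P[:,1]-.221)<.04)&(P[:,2]>.12)
cv2.imwrite("pics/side4.png",cv2.resize(d["image"][100:240,170:350],None,fx=4,fy=4,interpolation=2))
d=optics.read_camera("wrist"); cv2.imwrite("pics/wrist4.png",d["image"])
plan([.562,-.303,.24],17.7)
E
```

```text
time_s: 5.72
tool_pos: [0.4867, 0.2198, 0.2377]
tool_rot: [-156.4, 89.9, -150.5]
force: [0.5, -0.2, -0.9]
grip_width: 0.0191
t 5.8167 pos [0.4864 0.2197 0.237 ] R [-0.0022 -0.1038  0.9946 -0.0015  0.9946  0.1038 -1.     -0.0012 -0.0024] 
shift mm [  -2.3773 -527.7181   20.9483] turn [-0.2049 -0.0025  0.001 ] deg 11.741478951272573 F [-0.0212 -0.2746 -0.8696] grip 0.01929147958081789
```

View pics/wrist4.png

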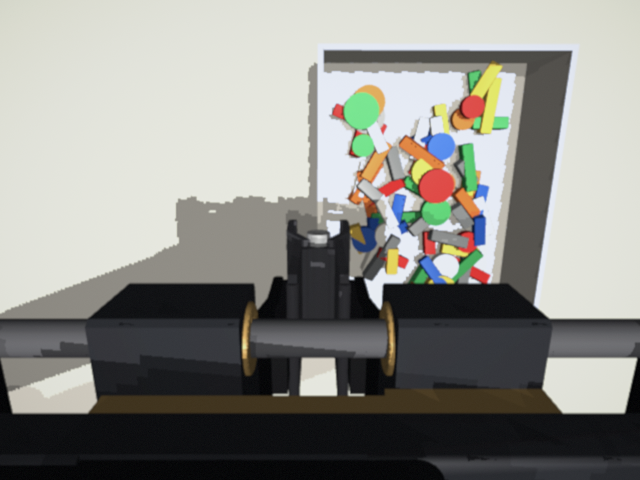

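View pics/side4.png

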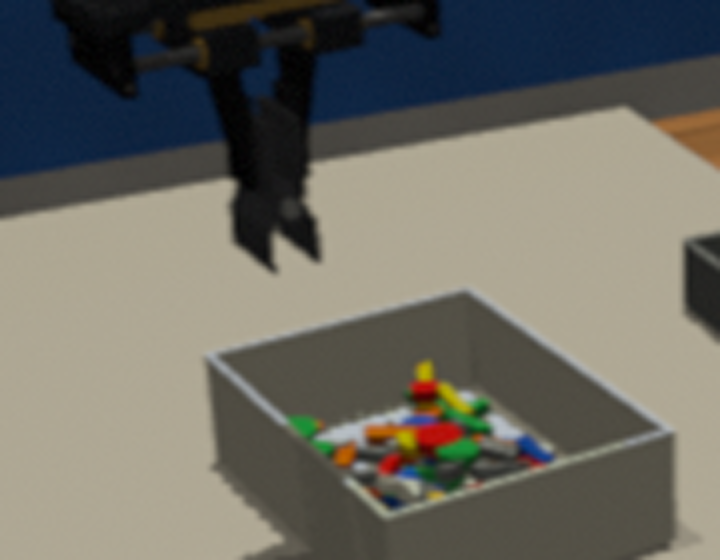

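The clip is off the tray, hanging open and level. Carrying it across, raised 12 mm more.

```bash
python3 -m pendant '[[10,[-4,-15,1],[0,0,0]],[10,[-8,-40,2],[-0.02,0,0]],[10,[-12,-70,3],[-0.03,0,0]],[10,[-12,-103,4],[-0.04,0,0]],[10,[-12,-138,6],[-0.06,0,0]],[10,[-12,-173,7],[-0.07,0,0]],[10,[-12,-208,8],[-0.08,0,0]],[10,[-12,-243,10],[-0.1,0,0]],[10,[-12,-275,11],[-0.11,0,0]],[10,[-12,-300,12],[-0.12,0,0]]]' 32; python3 -c "
from h import *
plan([.562,-.303,.25],17.7)"
```

```text
time_s: 6.65
tool_pos: [0.5293, -0.0819, 0.2504]
tool_rot: [-130.0, 89.9, -117.3]
force: [-0.4, -0.5, -0.5]
grip_width: 0.0193
t 6.65 pos [ 0.5293 -0.0819  0.2504] R [-0.0006 -0.219   0.9757 -0.0012  0.9757  0.219  -1.     -0.001  -0.0008] 
shift mm [   0.6216 -222.9033  -16.5371] turn [-0.0882 -0.0009  0.001 ] deg 5.053010260574777 F [-0.4123 -0.4508 -0.5408] grip 0.01928480132075215
```

```bash
python3 -m pendant '[[10,[0,-20,-1],[0,0,0]],[10,[0,-50,-4],[-0.02,0,0]],[10,[0,-85,-6],[-0.03,0,0]],[10,[0,-120,-9],[-0.05,0,0]],[10,[0,-155,-11],[-0.06,0,0]],[10,[0,-185,-14],[-0.08,0,0]],[10,[0,-208,-15.5],[-0.09,0,0]],[10,[0,-223,-16.5],[-0.09,0,0]],[10,[0,-223,-16.5],[-0.09,0,0]],[10,[0,-223,-16.5],[-0.09,0,0]]]' 32; python3 - <<'E'
from h import *
o=telemetry.get_obs(); print(o["grip_width"])
plan([.562,-.303,.25],17.7)
for c in ("side","wrist","top"):
    d=optics.read_camera(c); im=d["image"]; cv2.imwrite(f"pics/{c}5.png",im if c!="side" else cv2.resize(im[200:400,300:500],None,fx=3,fy=3,interpolation=2))
    P,u,v=cloud(d)
    # card: band points z .125-.153 near card
    m=(abs(P[:,0]-.562)<.05)&(abs(P[:,1]+.303)<.07)&(P[:,2]>.10)&(P[:,2]<.153)
    if m.sum()>10:
        Q=P[m]; a=np.polyfit(Q[:,1],Q[:,0],1)
        for _ in range(5):
            k=abs(Q[:,0]-np.polyval(a,Q[:,1]))<.004; a=np.polyfit(Q[k,1],Q[k,0],1)
        w=np.array([-a[0]*-1,1,0]);w/=np.linalg.norm(w); s=Q[k]@w
        print(c,"card face",k.sum(),m.sum(),"x at -.303",np.polyval(a,-.303),"yaw",-np.degrees(np.arctan(a[0])),"y ext",np.percentile(Q[k,1],[1,99]),"zmax",Q[k,2].max())
    m=(abs(P[:,0]-.562)<.03)&(abs(P[:,1]+.303)<.04)&(P[:,2]>.17)&(P[:,2]<.24)
    if m.sum()>10:
        for lo in np.arange(.18,.24,.01):
            q=P[m&(P[:,2]>lo)&(P[:,2]<lo+.01)]
            if len(q)>8: 
                a=np.radians(17.7); e=(q[:,:2]-[.562,-.303])@np.array([[np.cos(a),-np.sin(a)],[np.sin(a),np.cos(a)]])
                print("  clip/fingers z",lo.round(2),len(q),"across",np.percentile(e[:,0],[2,50,98]),"along",np.percentile(e[:,1],[2,98]))
E
```

```text
time_s: 7.48
tool_pos: [0.5623, -0.2998, 0.2499]
tool_rot: [166.6, 89.9, -175.6]
force: [-0.3, 0.6, -0.6]
grip_width: 0.0194
0.019445931781383454
t 7.4833 pos [ 0.5623 -0.2998  0.2499] R [-0.0019 -0.3059  0.9521 -0.0001  0.9521  0.3059 -1.      0.0004 -0.0018] 
shift mm [-0.0826 -2.9414 -1.2557] turn [ 0.002  -0.0018 -0.0004] deg 0.1569012499400286 F [-0.314   0.6257 -0.6217] grip 0.019445931781383454
side card face 1336 1341 x at -.303 0.5614657744383477 yaw 17.972227358577076 y ext [-0.3468 -0.2624] zmax 0.15251779365344786
  clip/fingers z 0.19 194 across [-0.0152 -0.0128  0.0153] along [-0.0216  0.0269]
  clip/fingers z 0.2 217 across [-0.0155 -0.0132  0.0146] along [-0.0217  0.0274]
  clip/fingers z 0.21 230 across [-0.0151 -0.012   0.0131] along [-0.0224  0.0274]
  clip/fingers z 0.22 208 across [-0.0111 -0.0076  0.0077] along [-0.0242  0.0268]
  clip/fingers z 0.23 198 across [-0.0189 -0.0089  0.0101] along [-0.0223  0.0276]
wrist card face 272 272 x at -.303 0.5630097523841604 yaw 17.60487444300534 y ext [-0.2883 -0.2605] zmax 0.15298811552859137
  clip/fingers z 0.19 115 acr
[... 204 characters left out ...]
0.0301]
  clip/fingers z 0.22 486 across [-0.0097  0.0027  0.0142] along [0.0222 0.032 ]
  clip/fingers z 0.23 2918 across [-0.0111  0.0023  0.016 ] along [-0.0036  0.0301]
top card face 131 131 x at -.303 0.5625249342554098 yaw 17.115601641636605 y ext [-0.2946 -0.2586] zmax 0.15245811326177083
  clip/fingers z 0.19 25 across [-0.0113 -0.0073  0.018 ] along [0.0069 0.0333]
  clip/fingers z 0.2 25 across [-0.0112 -0.0107  0.0181] along [0.0083 0.0329]
  clip/fingers z 0.21 69 across [-0.011  -0.0082  0.0177] along [0.0128 0.0339]
  clip/fingers z 0.22 144 across [-0.0068  0.0045  0.0117] along [-0.0064  0.0346]
  clip/fingers z 0.23 87 across [-0.0064  0.0081  0.0207] along [-0.0047  0.0332]
```

View pics/wrist5.png

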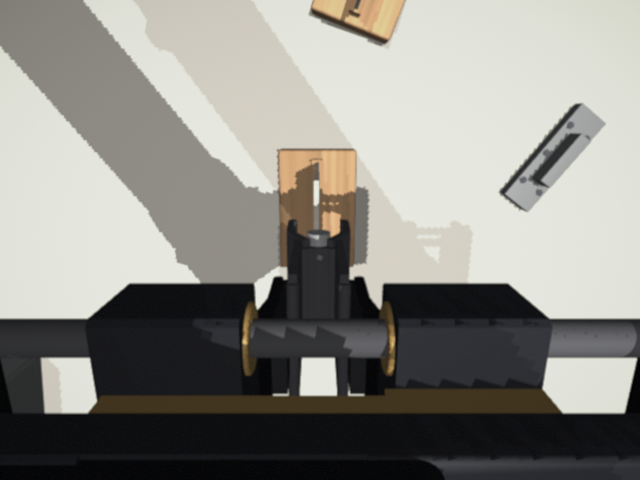

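View pics/side5.png

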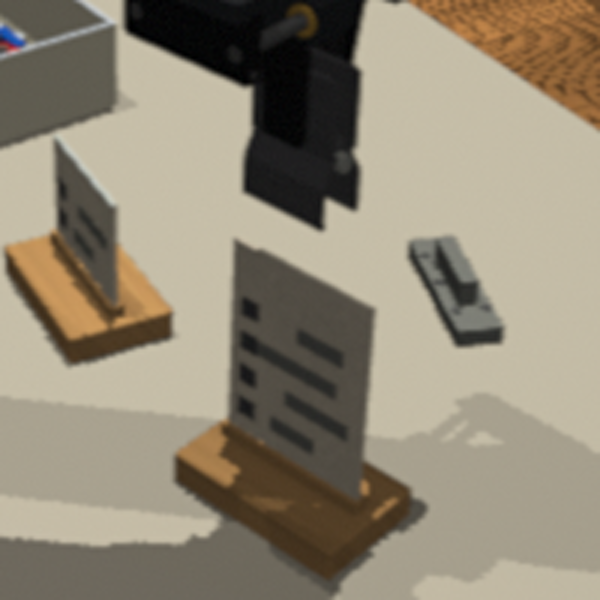

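In the wrist view the card's top edge is at column 316 and the clip's barrel is centred at column 318, so they line up. The side view agrees to about 1 mm. Descending partway, with a 3 mm shift along the card.

```bash
python3 -m pendant '[[10,[8,-3,0],[0,0,0]],[10,[18,-3,0],[0,0,0]],[10,[27,-3,0],[0,0,0]],[10,[34,-3,0],[0,0,0]],[10,[38,-3,0],[0,0,0]],[10,[38,-3,0],[0,0,0]],[10,[38,-3,0],[0,0,0]]]' 32; python3 - <<'E'
from h import *
plan([.562,-.303,.19],17.7)
for c in ("side","wrist"):
    d=optics.read_camera(c); im=d["image"]; cv2.imwrite(f"pics/{c}6.png",cv2.resize(im[200:350,320:480],None,fx=5,fy=4.0*5/4,interpolation=2)[:600] if c=="side" else cv2.resize(im[130:280,240:400],None,fx=4,fy=4,interpolation=2))
    P,u,v=cloud(d)
    a=np.radians(17.7); E=(P[:,:2]-[.562,-.303])@np.array([[np.cos(a),-np.sin(a)],[np.sin(a),np.cos(a)]])
    for lo in np.arange(.13,.21,.01):
        k=(abs(E[:,0])<.03)&(abs(E[:,1])<.06)&(P[:,2]>lo)&(P[:,2]<lo+.01); e=E[k]
        if len(e)>8: print(c,lo.round(2),len(e),"across",np.percentile(e[:,0],[2,50,98]),"along",np.percentile(e[:,1],[2,98]))
E
```

```text
time_s: 8.22
tool_pos: [0.5646, -0.3009, 0.2123]
tool_rot: [136.6, 90.0, 154.6]
force: [-0.3, -0.3, -1.5]
grip_width: 0.0194
t 8.2167 pos [ 0.5646 -0.3009  0.2123] R [-0.0004 -0.3089  0.9511  0.0002  0.9511  0.3089 -1.      0.0003 -0.0003] 
shift mm [22.2603 -1.2431 -3.08  ] turn [ 0.0051 -0.0003 -0.0003] deg 0.2956325428107722 F [-0.3065 -0.3315 -1.5036] grip 0.019374395855069417
side 0.13 258 across [-0.0026 -0.0005  0.0016] along [-0.0458  0.0423]
side 0.14 172 across [-0.0021 -0.0004  0.0026] along [-0.0461  0.0426]
side 0.15 160 across [-0.0134 -0.0104  0.0179] along [-0.0395  0.0356]
side 0.16 197 across [-0.0133 -0.0113  0.0163] along [-0.0232  0.0251]
side 0.17 207 across [-0.0133 -0.0107  0.0161] along [-0.0234  0.0258]
side 0.18 219 across [-0.0113 -0.0068  0.0096] along [-0.0256  0.0258]
side 0.19 172 across [-0.0157 -0.0061  0.0115] along [-0.0243  0.0261]
side 0.2 200 across [-0.017  -0.0073  0.0114] along [-0.0236  0.024 ]
wrist 0.13 13 across [-0.0002  0.0009  0.002 ] along [0.0437 0.0441]
wrist 0.14 14 across [-0.0004  0.0009  0.002 ] along [0.0437 0.044 ]
wrist 0.15 367 across [-0.0097  0.001   0.0161] along [0.021  0.0435]
wrist 0.16 71 across [-0.0115 -0.0087  0.0177] along [0.0236 0.0267]
wrist 0.17 206 across [-0.0112 -0.0084  0.0176] along [0.0061 0.0268]
wrist 0.18 464 across [-0.0104  0.0026  0.0167] along [0.012  0.0287]
wrist 0.19 2981 across [-0.0047  0.0032  0.0112] along [-0.007   0.0279]
wrist 0.2 578 across [-0.0148  0.0101  0.0214] along [-0.0206  0.0268]
```

View pics/wrist6.png

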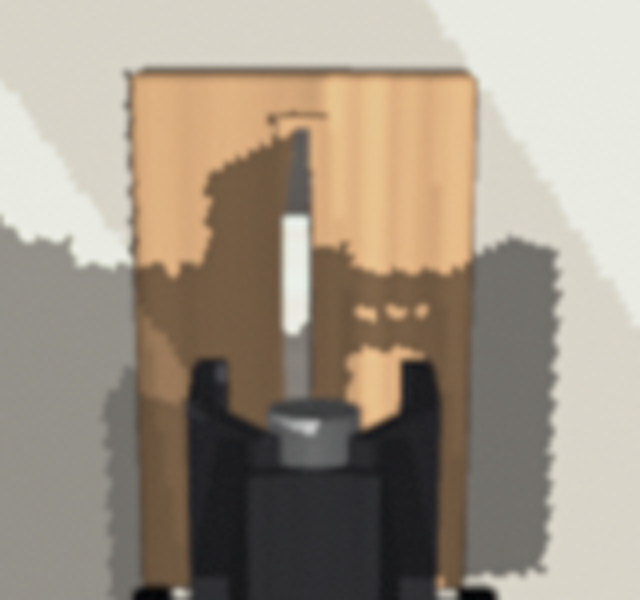

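View pics/side6.png

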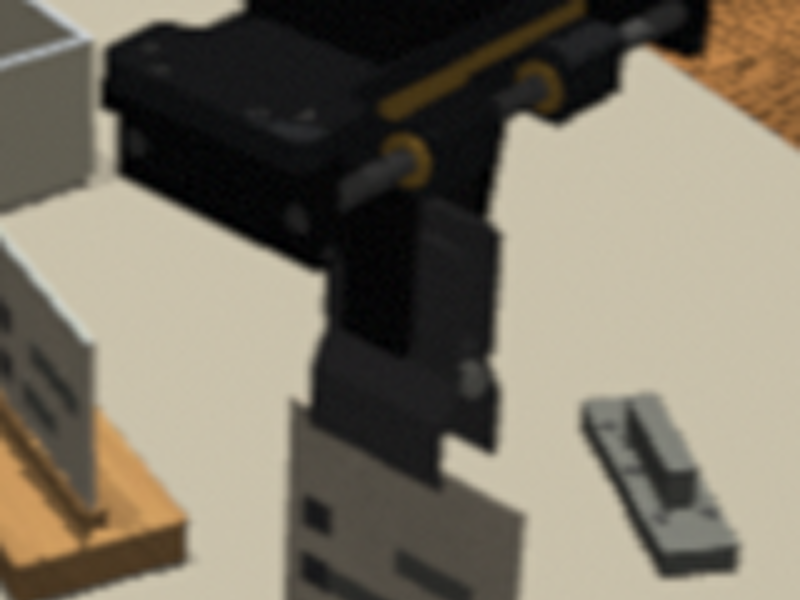

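The clip sits about 2 mm to +x of the card (barrel at column 314, card at 297 in the 4x crop), so I'll correct by -2 mm and lower the rest.

```bash
python3 -m pendant '[[10,[0,0,-2],[0,0,0]],[10,[0,0,-2],[0,0,0]],[10,[5,0,-2],[0,0,0]],[10,[10,0,-2],[0,0,0]],[10,[15,0,-2],[0,0,0]],[10,[20,0,-2],[0,0,0]],[10,[23,0,-2],[0,0,0]],[10,[23,0,-2],[0,0,0]],[10,[23,0,-2],[0,0,0]]]' 32; python3 - <<'E'
from h import *
plan([.562,-.303,.19],17.7)
for c in ("side","wrist"):
    d=optics.read_camera(c); im=d["image"]; cv2.imwrite(f"pics/{c}7.png",cv2.resize(im[230:350,320:480],None,fx=5,fy=5,interpolation=2) if c=="side" else cv2.resize(im[130:280,240:400],None,fx=4,fy=4,interpolation=2))
    P,u,v=cloud(d)
    a=np.radians(17.7); E=(P[:,:2]-[.562,-.303])@np.array([[np.cos(a),-np.sin(a)],[np.sin(a),np.cos(a)]])
    for lo in np.arange(.10,.18,.01):
        k=(abs(E[:,0])<.03)&(abs(E[:,1])<.06)&(P[:,2]>lo)&(P[:,2]<lo+.01); e=E[k]
        if len(e)>8: print(c,lo.round(2),len(e),"across",np.percentile(e[:,0],[2,50,98]),"along",np.percentile(e[:,1],[2,98]))
E
```

```text
time_s: 9.07
tool_pos: [0.5626, -0.3016, 0.1892]
tool_rot: [145.4, 90.0, 163.4]
force: [0.3, -0.4, -1.0]
grip_width: 0.0195
t 9.0667 pos [ 0.5626 -0.3016  0.1892] R [-0.0005 -0.3088  0.9511  0.0002  0.9511  0.3088 -1.      0.0003 -0.0004] 
shift mm [-0.7895 -1.1856 -1.0031] turn [ 0.005  -0.0004 -0.0003] deg 0.2906057845831104 F [ 0.3391 -0.4203 -0.9802] grip 0.019530773641052167
side 0.1 247 across [-0.0026 -0.0006  0.0018] along [-0.0456  0.0408]
side 0.11 227 across [-0.0027 -0.0007  0.0016] along [-0.0453  0.0416]
side 0.12 108 across [-0.0021 -0.0005  0.0014] along [-0.0465  0.0436]
side 0.13 248 across [-0.0154 -0.0123  0.0017] along [-0.0453  0.0414]
side 0.14 312 across [-0.0154 -0.0024  0.0142] along [-0.045   0.0417]
side 0.15 241 across [-0.015  -0.0116  0.0126] along [-0.0415  0.029 ]
side 0.16 183 across [-0.0111 -0.0077  0.0085] along [-0.0259  0.0255]
side 0.17 174 across [-0.019  -0.0089  0.0094] along [-0.0239  0.0252]
wrist 0.1 11 across [-0.0001  0.001   0.0021] along [0.0438 0.0441]
wrist 0.11 10 across [-0.0001  0.001   0.002 ] along [0.0437 0.044 ]
wrist 0.12 17 across [-0.0006  0.0009  0.002 ] along [0.0437 0.044 ]
wrist 0.13 135 across [-0.0133  0.0009  0.0156] along [0.0215 0.044 ]
wrist 0.14 93 across [-0.0135  0.0009  0.0156] along [0.0258 0.044 ]
wrist 0.15 740 across [-0.0132  0.001   0.0154] along [-0.0447  0.0431]
wrist 0.16 528 across [-0.0104  0.001   0.0128] along [0.0206 0.0287]
wrist 0.17 2864 across [-0.0127  0.0011  0.0152] along [-0.0071  0.0267]
```

View pics/wrist7.png

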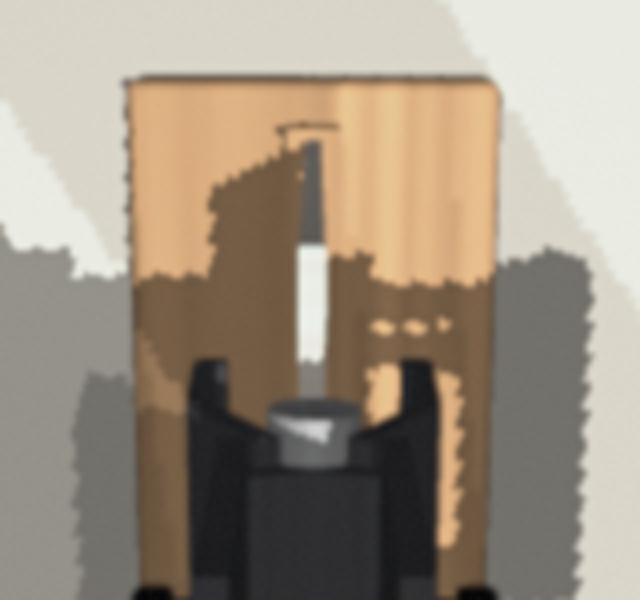

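View pics/side7.png

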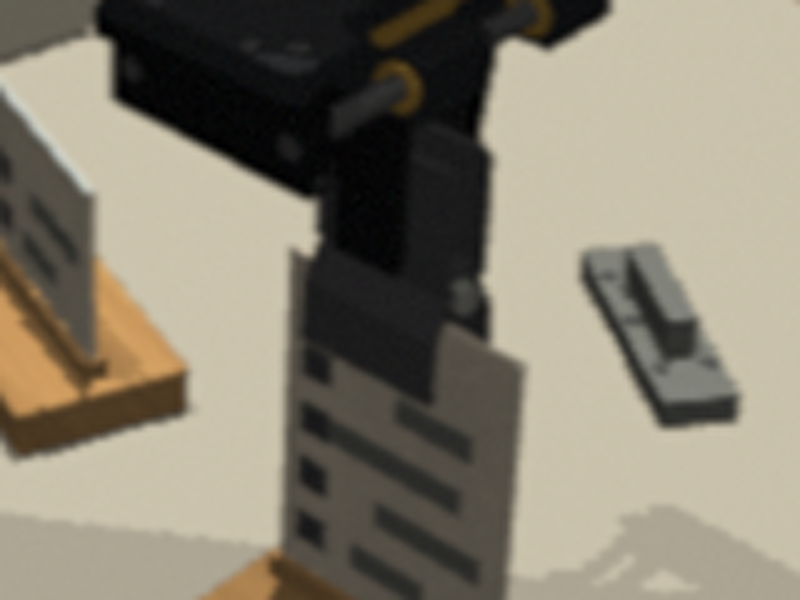

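Straddling and centred to about 1 mm, about 18 mm down, no contact force. I'll hold still briefly, check and hand in.

```bash
python3 -m pendant '[[10,[0,0,0],[0,0,0]],[10,[0,0,0],[0,0,0]],[10,[0,0,0],[0,0,0]]]' 32; python3 -c "
from h import *
plan([.562,-.303,.19],17.7); env.sign_off()"
```

```text
time_s: 9.42
tool_pos: [0.5628, -0.3017, 0.1898]
tool_rot: [-31.1, 90.0, -13.1]
force: [0.3, 0.3, -1.4]
grip_width: 0.0198
t 9.4167 pos [ 0.5628 -0.3017  0.1898] R [ 0.0004 -0.3089  0.9511 -0.0001  0.9511  0.3089 -1.     -0.0002  0.0004] 
shift mm [-0.2273 -0.983  -1.1856] turn [0.0051 0.0004 0.0002] deg 0.29583835007825426 F [ 0.3489  0.2763 -1.4031] grip 0.019795984235723776
the job is handed in; nothing more can be done
```

I squeezed the clip open on the tray wall at a 32 N grip, lifted it straight off and carried it over the tall card. I lowered it over the middle of the top edge and handed the job in at about 9.4 s, still squeezed open. No verdict is reported.

- **Opening:** the fingers read 19.8 mm apart, so the clip is at its open stop.
- **Centring on the card:** in the wrist depth data the clip is centred on the card within about 0.1 mm. The side camera puts the offset at about 1.3 mm, within its roughly 2 mm calibration. There are about 9 mm of clearance on each side.
- **Depth:** the jaw tips are about 18 mm below the card's top edge and the barrel is about 14 mm above it. I worked these out from the tool height rather than measuring them directly.
- **Along the card:** the clip is within about 2 mm of the card's middle and within about 0.5° of its line.
- **Contact:** the force reading stayed between 1 and 1.5 N, with no jump as the clip went down over the card.
- **Other objects:** the pictures show the card upright with no sign of either stand or the beam being touched. I did not re-measure the short stand, wheel or beam at the end.

One correction was needed: partway down, the clip had drifted about 2 mm across the card, so I moved it back before lowering it the rest of the way.

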